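Slide a power module into a programming nest and latch it

ROBOT

A 6-joint arm with a two-finger parallel gripper is mounted at the origin on a cart in front of the work surface, level with it; the furniture and walls round the work are solid. World frame = base frame: x ahead of the robot, y to its left, z up, the work surface at z = 0. Lengths are in m, angles in rad, forces in N, time in s.
With the tool pointing down it reaches from about 0.35 to 0.775 m from the base axis. Payload 7.3 kg.
Tool frame: the origin (TCP) lies between the finger pads; the fingertips stand 25 mm ahead of it and the grasp point (between the pads) lies 6 mm ahead of it; y points along the fingers, z is the direction in which the jaws open and shut, and the axes are right-handed (so a half turn about y gives the same grasp; the last joint's range is limited). The gripper opens to 92 mm and grips with 3 to 60 N. Pads are 19 mm wide; open, the fingers measure 130 mm over their backs; the gripper's body (75 mm by 190 mm) begins 47 mm behind the grasp point.
Start: joints at [-1.249, 0.342, 1.524, -0, 1.275, -0.146], TCP at [0.237, -0.469, 0.252] pointing down, gripper open.
Joint ranges: [-2.53, 2.53], [-0.77, 2.02], [0.04, 2.7], [-1, 4.14], [0.28, 2.66], [-3.11, 3.11]. Speed limits (rad/s): [2.57, 2.57, 3.14, 3.14, 3.14, 3.14].

INTERFACE

Orientations are given as [roll, pitch, yaw] about the fixed x, y, z axes, in that order (R = Rz(yaw) Ry(pitch) Rx(roll)).
In Python, from cell import sensors, read_camera, hand_in gives the robot as it stands. The module is installed in compiled form; this text tells all that it offers.
- The arm moves only by the tool send_rows, never from a script. Its argument "motion" is a list that holds one entry, the list of rows, each a list of 4 numbers: the shift along the tool's x, y, z in m, then the turn about the tool's y in degrees. In form: [[[tx, ty, tz, twist], ...]]. A call has 1 to 8 rows; each row is the pose to reach, as a shift and turn from the pose measured when the call began, along the tool's axes at that moment; what a row does not reach only later rows make up. A row lasts 1/10 s, in which the tool goes at most 50 mm and 8.59 degrees, less where a joint would pass 70% of its speed; a pose out of reach is approached as far as the arm can. A call with a gripper value outside its range is refused whole. "gripper" is the opening, from 0 (shut) to 1 (fully open), set as the call begins (left out, the last holds). The fingers move at their own pace and stop on an object; "grip_force" is the grip in N (left out, the last holds). Time passes only in rows, so rows that repeat a pose let the fingers close. It gives the time, the measured TCP pose, the force and the opening at its end, in the units of the state.
- sensors.observe(): the state, without advancing time (a new reading comes with each control period).
- read_camera(name): name is "side" or "top" or "wrist"; returns a dict with "frame" (400x640x3 uint8, red, green, blue), "fx", "fy", "cx", "cy" (pixels), "extrinsics" (4x4, takes a point from world to camera coordinates). Camera axes: x right, y up, looking along -z (the intrinsics and any distortion apply to the point x, -y, -z); pixel columns grow to the right and rows downward; lengths in m; the calibration is good to about 2 mm. A picture is of the moment at which its call begins. There is no depth.
- hand_in(): hands the job in, once; it reports no verdict.
The state is a dict: "time": time; "qpos": joint angles; "qvel": joint speeds; "joint_efforts": joint torques, N m; "tool_pos": TCP position; "tool_rot": TCP orientation; "contact_force": force on the tool from outside, world axes, zero at the start; "torque": the same for the moment, N m; "opening": finger opening in m.
Only numpy, scipy, OpenCV 4.12 (cv2) and the standard library are available. Lean on these libraries where they do the work, as an engineer would, in place of code of your own. Each camera call takes 0.05 s, during which the arm holds its last target.

TASK

Load the flat power module into the programming nest without picking it up: slide it across the loading deck into the pocket so that its front ear goes under the keeper bar at the far end, then press its rear end down until the sprung latch has snapped out over the rear ear and the module lies flat on the pocket floor. Leave the plug, the circuit board and the pliers beside it where they are.

Things in the scene. Friction and masses are not known exactly. Their poses are not given: they have to be found in the camera images.
- nest: programming nest, grey with aluminium walls, fixed. Origin at bench height under the middle of the pocket's near edge; x = loading direction (deck to pocket, away from the robot), y left, z up. Loading deck: x -160 to 0, y -125 to 41 mm, top at z 22. Pocket: x 0 to 98.5, y -41 to 41, floor at z 6 (16 mm under the deck). Right wall (y -62 to -41) and end wall (x 98.5 to 122) flush with the deck.
- fence (a point): point on the fence: the pocket's left wall runs on back along the whole loading deck as a straight fence, x -160 to 122, y 41 to 58 mm in the nest's frame, top 10 mm above the deck (z 32). This point is on its inner face (y 41), at deck height, beside the pocket's near edge (x 0).
- keeper (a point): middle of the steel keeper bar's inner lower edge, at [92.5, 0, 15] mm in the nest's frame. The bar overhangs the pocket's far end by 6 mm (x 92.5 to 98.5) over its whole width, its underside 9 mm above the pocket floor, its top at z 21.
- seat (a point): the middle of the pocket floor, at [49.25, 0, 6] mm in the nest's frame, same axes as the nest. The module is seated when its own origin is here.
- module: power module, 0.3 kg: aluminium base plate 96 (x) by 80 (y) by 5 mm, on it a centred black housing 72 by 76 mm, 25 mm high overall, flat top. The plate sticks out 12 mm at each end as an ear, 2 mm at each side. Origin: centre of the underside; x along the 96 mm, z up. Ends are alike. Starts flat on the loading deck, askew by up to 0.35 rad; too wide for most grippers.
- latch (a joint): sprung latch, 20 mm wide, in the middle of the pocket's near wall; top slopes down into the pocket, flat underside just clears the seated ear. Metres: 0 = fully out, 5 mm into the pocket; grows as it is pushed back (0.005 = level with the wall). Some 10 to 18 N down on the module's rear end drives it back, then it snaps out over the rear ear. A seated module leaves it at 0.
- plug: bystander: black cable plug, 34 by 119 by 25 mm, lying to the right of the nest; origin under its centre
- board: bystander: green circuit board, 60 by 85 by 16 mm, lying to the right; origin under its centre
- pliers: bystander: pliers with blue handles, 55 by 181 by 14 mm, lying to the left of the nest; origin under its centre
Things that resemble listed ones, but are neither listed nor needed, are in the scene too. Of the things that look like the module, the larger one is meant.

How it is judged:
At the end, for the whole second after the job is handed in: The module lies at rest in the pocket, its origin within 3 mm of the seat point along the nest's x and y and less than 1.5 mm above it, tilted less than 0.03 rad, square to the nest within 0.05 rad, with the latch sprung out over its rear ear (latch value below 1.5 mm) (x of module in the frame of seat between -0.003 and 0.003 m and y of module in the frame of seat between -0.003 and 0.003 m and z of module in the frame of seat below 0.0015 m and angle between module's own z axis and vertical below 0.03 rad and angle between the x axis of module and the x axis of nest, either way round below 0.05 rad and value of joint latch below 0.0015 m and linear speed of module below 0.01 m/s); the robot touches nothing.
It fails at once if the module is picked up: its origin rises more than 15 mm above the loading deck (z of module in the frame of seat above 0.031 m).
It fails at once if a bystander (plug, circuit board or pliers) is moved by more than 20 mm (distance of any of plug, board, pliers from where it was at the start of the episode above 0.02 m).
It also fails if it takes over 48 s, if anything falls off the work surface, if the arm or the gripper's body presses on something with over 40 N, if the wrist force passes 120 N, or if a joint passes its speed limit or range.

## Working session

There is one attempt and no reset: what is moved stays moved. The work goes in short steps, Python scripts to look and compute and a tool call to move; the robot and the scene stay as the last step left them, time stands still between calls to the robot, and variables do not carry over. Pictures are saved under pics/ and viewed, and the job is handed in when it is done.

Besides the shell and the picture viewer there is one more tool, called after ">>>" by a JSON object that holds its "name" and its "arguments". send_rows: Moves the arm, as the interface text tells. Its arguments: {"type":"object","properties":{"motion":{"type":"array"},"gripper":{"type":"number"},"grip_force":{"type":"number"}},"required":["motion"]}

```bash
mkdir -p pics; ls
python3 - <<'E'
from cell import sensors, read_camera
import cv2,numpy as np
print(sensors.observe())
for n in ("top","side","wrist"):
    c=read_camera(n); cv2.imwrite(f"pics/{n}0.png",c["frame"][:,:,::-1]); print(n,c["fx"],c["fy"],c["cx"],c["cy"],np.round(c["extrinsics"],4).tolist(), c.keys())
E
```

```text
pics
{'time': 0.0, 'qpos': array([-1.24901388e+00,  3.42741873e-01,  1.52499745e+00,  6.82922586e-06,
        1.27535104e+00, -1.46000530e-01]), 'qvel': array([ 1.24419358e-03,  5.70868890e-04, -8.09871513e-04,  8.74449684e-04,
        3.81841358e-05,  1.92217659e-04]), 'joint_efforts': array([-1.14687671e-03, -4.31246567e+01, -2.44225305e+01,  7.17203692e-02,
        5.59252349e-02, -1.25113656e-04]), 'tool_pos': array([ 0.23663772, -0.46825675,  0.2510418 ]), 'tool_rot': array([-1.57227715e+00,  2.24351123e-04, -2.67381184e+00]), 'contact_force': array([ 0.49627764,  0.00301496, -0.72792437]), 'torque': array([ 0.03907029,  0.00031387, -0.03337537]), 'opening': 0.09167734576152459}
top 361.5200777827494 361.5200777827494 317.08765267727085 201.13532119930474 [[0.0021, -0.9998, 0.0221, 0.2226], [0.9968, 0.0039, 0.0793, -0.546], [-0.0793, 0.0218, 0.9966, -0.8551], [0.0, 0.0, 0.0, 1.0]] dict_keys(['frame', 'fx', 'fy', 'cx', 'cy', 'extrinsics'])
side 502.9587673580126 502.9587673580126 314.585437033246 194.35540155687576 [[-0.9879, -0.1546, -0.0146, 0.5729], [0.0828, -0.6044, 0.7924, 0.0483], [-0.1313, 0.7816, 0.6099, -1.3699], [0.0, 0.0, 0.0, 1.0]] dict_keys(['frame', 'fx', 'fy', 'cx', 'cy', 'extrinsics'])
wrist 317.9756239017758 317.9756239017758 316.1168078696087 199.98855179264123 [[0.4517, -0.8922, -0.0012, -0.5241], [0.8531, 0.4323, -0.2922, 0.0381], [0.2612, 0.131, 0.9564, -0.3911], [0.0, 0.0, 0.0, 1.0]] dict_keys(['frame', 'fx', 'fy', 'cx', 'cy', 'extrinsics'])
```

View pics/top0.png

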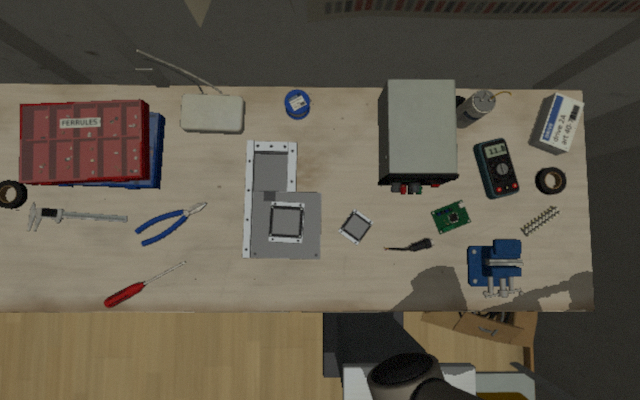

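View pics/side0.png

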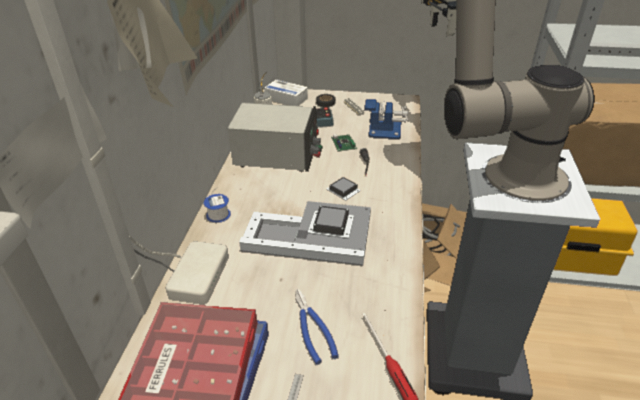

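View pics/wrist0.png

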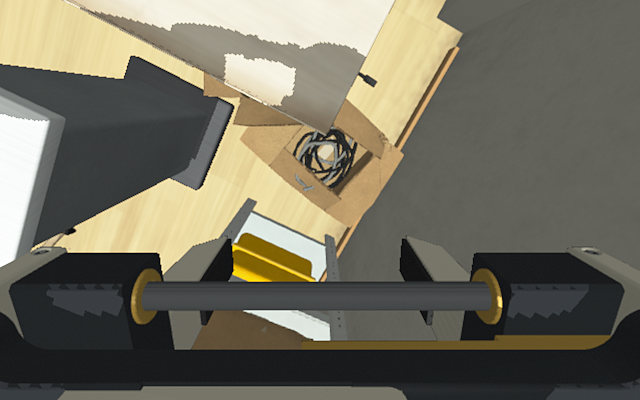

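Run:
```python
import cv2
i=cv2.imread("pics/top0.png")
cv2.imwrite("pics/topc.png",cv2.resize(i[135:265,235:375],None,fx=5,fy=4.6,interpolation=cv2.INTER_CUBIC)[:598])
i=cv2.imread("pics/side0.png")
cv2.imwrite("pics/sidec.png",cv2.resize(i[170:275,230:380],None,fx=5,fy=5,interpolation=cv2.INTER_CUBIC))
```

```text
(no output)
```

View pics/topc.png

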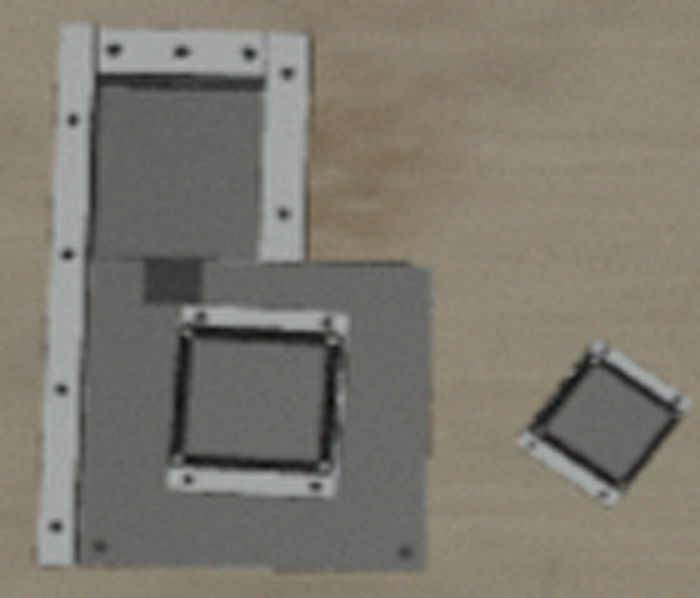

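View pics/sidec.png

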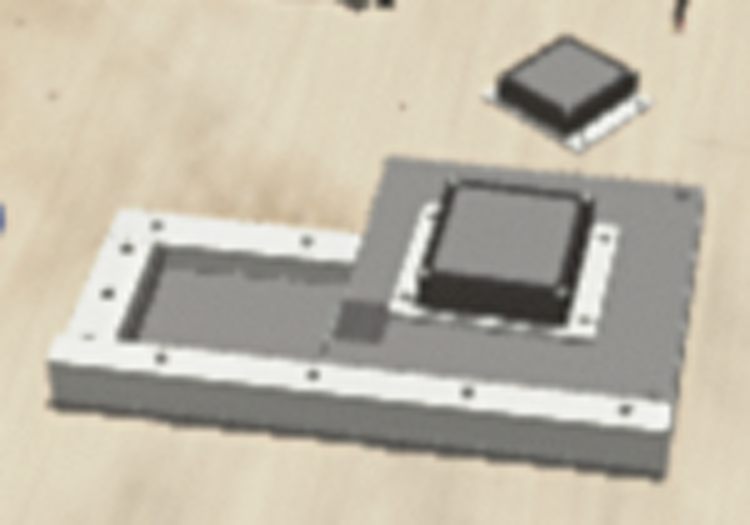

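```bash
cat > h.py <<'E'
import numpy as np
from scipy.optimize import least_squares
from cell import read_camera,sensors
def proj(c,P):
    E=np.asarray(c["extrinsics"]); p=(E@np.c_[P,np.ones(len(P))].T)[:3].T
    return np.c_[c["cx"]+c["fx"]*p[:,0]/-p[:,2], c["cy"]-c["fy"]*p[:,1]/-p[:,2]]
def T(q,P):
    P=np.asarray(P,float)/1000; c,s=np.cos(q[2]),np.sin(q[2])
    return np.c_[q[0]+c*P[:,0]-s*P[:,1], q[1]+s*P[:,0]+c*P[:,1],P[:,2]]
def fit(obs,q0):
    f=lambda q:np.concatenate([(proj(c,T(q,P))-uv).ravel() for c,P,uv in obs])
    r=least_squares(f,q0); return r.x,r.fun.reshape(-1,2)
E
python3 - <<'E'
from h import *
t=read_camera("top");s=read_camera("side")
ct=lambda a:np.array(a)/[5,4.6]+[235,135]-0.4
cs=lambda a:np.array(a)/5+[230,170]-0.4
Pt=[(-160,58,32),(-160,41,32),(122,58,32),(122,-62,22),(0,-125,22),(-160,-125,22),(0,-62,22)]
ut=ct([(37,563),(77,565),(60,24),(310,34),(432,264),(426,571),(304,262)])
Ps=[(-160,58,32),(122,58,32),(-160,-125,22),(0,-125,22),(122,-62,22),(122,58,0),(-160,58,0)]
us=cs([(670,430),(50,360),(704,190),(388,158),(125,210),(50,403),(663,477)])
for o in ([(t,Pt,ut)],[(s,Ps,us)],[(t,Pt,ut),(s,Ps,us)]):
    q,r=fit(o,[.5,.1,0]);print(q,np.round(r,1).tolist())
Pm=[(48,40,27),(48,-40,27),(-48,-40,27),(-48,40,27)]
um=ct([(183,308),(348,315),(334,497),(168,490)])
# side: plate corners (visible) far-right hidden; housing top
Pms=[(48,40,27),(-48,40,27),(-48,-40,27)]
ums=cs([(390,310),(594,338),(620,227)])
for o in ([(t,Pm,um)],[(s,Pms,ums)],[(t,Pm,um),(s,Pms,ums)]):
    m,r=fit(o,[.5,.1,0]);print("mod",m,np.round(r,1).tolist())
d=m[:2]-q[:2];c,sn=np.cos(q[2]),np.sin(q[2])
print("mod in nest",c*d[0]+sn*d[1],-sn*d[0]+c*d[1],m[2]-q[2])
E
```

```text
[ 0.56977252  0.33890817 -0.01946915] [[0.1, 0.6], [-0.6, 0.3], [-0.0, -0.5], [0.0, -0.4], [0.4, -0.0], [0.2, 0.1], [-0.1, -0.2]]
[ 0.56822612  0.33616496 -0.02606636] [[-0.2, 0.0], [-0.9, -0.6], [0.6, -0.7], [0.2, -0.9], [-0.9, -0.6], [0.6, 1.0], [0.6, 1.0]]
[ 0.5689115   0.3378748  -0.02242615] [[0.3, 0.9], [-0.4, 0.6], [0.5, -0.2], [0.6, 0.1], [0.8, 0.5], [0.5, 0.6], [0.3, 0.2], [-0.4, 0.4], [-1.3, 0.0], [0.1, -0.5], [-0.4, -0.5], [-1.5, -0.0], [0.2, 1.7], [0.3, 1.3]]
mod [ 0.49457858  0.29773747 -0.05566474] [[-0.4, -0.6], [0.1, -0.1], [0.4, 0.6], [-0.1, 0.2]]
mod [ 0.49406609  0.29567094 -0.05586534] [[-0.2, 0.1], [0.1, -0.1], [0.1, 0.0]]
mod [ 0.49432675  0.29720125 -0.05370354] [[-0.2, -0.5], [0.3, -0.1], [0.7, 0.6], [0.1, 0.3], [-0.4, 0.5], [-0.1, 0.3], [-0.1, 0.4]]
mod in nest -0.07365392397563683 -0.04233582453497714 -0.03127739202638419
```

```bash
cat >> h.py <<'E'
from scipy.spatial.transform import Rotation as Ro
Q=np.array([0.5692,0.3381,-0.021])
def n2w(x,y): 
    p=T(Q,[(x,y,0)])[0]; return p[:2]
def w2n(p):
    c,s=np.cos(Q[2]),np.sin(Q[2]); d=np.asarray(p)[:2]-Q[:2]; return 1000*np.array([c*d[0]+s*d[1],-s*d[0]+c*d[1]])
def plan(x,y,ztip,yawn):
    "nest mm target of TCP xy, tip height mm, yaw (rad) relative to nest"
    o=sensors.observe(); R=Ro.from_euler("xyz",o["tool_rot"]).as_matrix()
    tgt=np.r_[n2w(x,y),(ztip+25)/1000]
    d=R.T@(tgt-o["tool_pos"]); yaw=o["tool_rot"][2]
    tw=-np.degrees((yawn+Q[2]-yaw+np.pi)%(2*np.pi)-np.pi)
    print("t",round(o["time"],2),"now nest",np.round(w2n(o["tool_pos"]),1),"tip",round(o["tool_pos"][2]*1000-25,1),"F",np.round(o["contact_force"],1),"open",round(o["opening"],4))
    print("shift mm",np.round(d*1000,1),"twist",round(tw,1),"yaw now rel",round(yaw-Q[2],3), "j6",np.round(o["qpos"][5],2))
E
python3 - <<'E'
from h import *
plan(-74,-105,120,-np.pi/2)
print(n2w(-74,-105))
E
```

```text
t 0.25 now nest [-315.5 -813.4] tip 226.4 F [ 0.4  0.4 -0.1] open 0.0917
shift mm [-545.8  106.8 -512. ] twist -62.0 yaw now rel -2.653 j6 -0.15
[0.49301148 0.23467704]
```

>>> {"name": "send_rows", "arguments": {"motion": [[[-0.034, 0, -0.032, -7.75], [-0.068, 0, -0.064, -15.5], [-0.102, 0, -0.096, -23.25], [-0.136, 0, -0.128, -31], [-0.17, 0, -0.16, -38.75], [-0.204, 0, -0.192, -46.5], [-0.238, 0, -0.224, -54.25], [-0.272, 0, -0.256, -62]]], "gripper": 0.33}}

```text
time: 1.05
tool_pos: [0.3643, -0.1155, 0.2518]
tool_rot: [-1.57, 0.0, -1.587]
contact_force: [1.2, 0.3, -0.5]
opening: 0.0329
```

```bash
python3 -c "
from h import *
plan(-74,-105,80,-np.pi/2)"
```

```text
t 1.05 now nest [-195.4 -457.8] tip 226.8 F [ 1.2  0.3 -0.5] open 0.0329
shift mm [-352.1  147.   123.1] twist 0.3 yaw now rel -1.566 j6 -0.49
```

>>> {"name": "send_rows", "arguments": {"motion": [[[-0.044, 0.015, 0.015, 0], [-0.088, 0.03, 0.03, 0], [-0.132, 0.05, 0.046, 0], [-0.176, 0.07, 0.062, 0], [-0.22, 0.09, 0.077, 0], [-0.264, 0.11, 0.092, 0], [-0.308, 0.13, 0.108, 0], [-0.352, 0.147, 0.123, 0]]]}}

```text
time: 1.85
tool_pos: [0.492, 0.2334, 0.105]
tool_rot: [-1.571, -0.0, -1.586]
contact_force: [0.4, -1.0, 0.7]
opening: 0.0302
```

```bash
python3 -c "
from h import *
import cv2
plan(-74,-105,32,-np.pi/2)
c=read_camera('wrist'); cv2.imwrite('pics/w1.png',c['frame'][:,:,::-1])
c=read_camera('top'); cv2.imwrite('pics/t1.png',cv2.resize(c['frame'][135:285,230:380,::-1],None,fx=4,fy=4))
"
```

```text
t 1.85 now nest [ -75.  -106.3] tip 80.0 F [ 0.4 -1.   0.7] open 0.0302
shift mm [-1.3 48.   1. ] twist 0.3 yaw now rel -1.565 j6 0.32
```

View pics/w1.png

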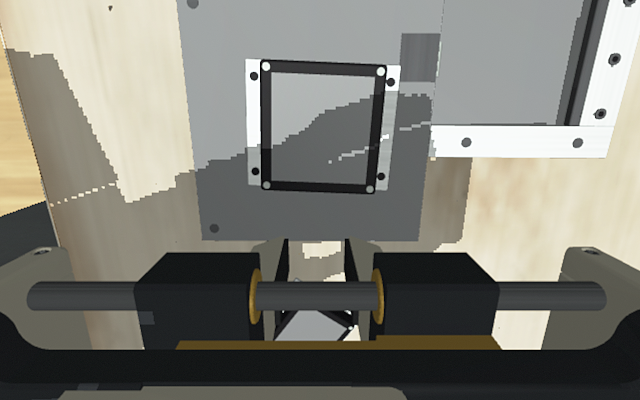

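View pics/t1.png

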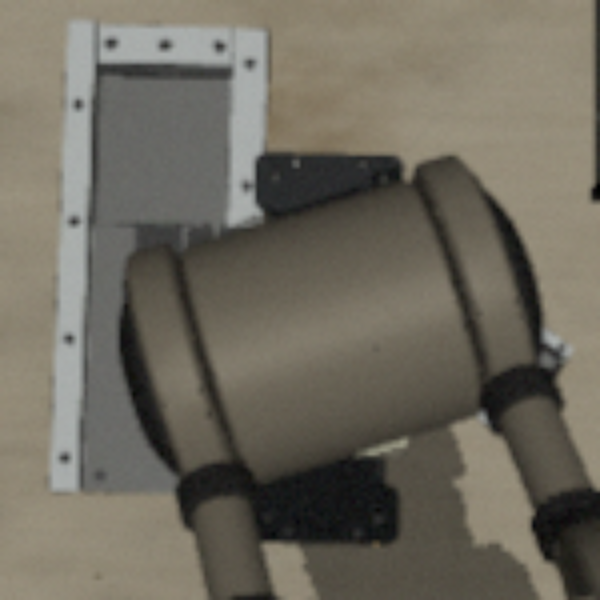

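Run:
```python
from h import *
import cv2
w=read_camera('wrist')
q,r=fit([(w,[(-160,-125,22),(0,-125,22),(0,-62,22),(122,-62,22),(0,-41,22)],[(202,241),(419,240),(431,157),(607,157),(433,126)])],Q);print(q,np.round(r,1).tolist())
m,r=fit([(w,[(48,40,27),(48,-40,27),(-48,-40,27),(-48,40,27)],[(400,66),(396,192),(248,188),(246,59)])],[.49,.3,-.05]);print(m,np.round(r,1).tolist(),w2n(m[:2]))
i=cv2.resize(w['frame'][30:260,170:470,::-1],None,fx=2.6,fy=2.6);cv2.imwrite('pics/w1c.png',i)
```

```text
[ 0.56845323  0.34115493 -0.01616465] [[-0.0, -0.3], [0.6, 2.0], [-2.0, -0.4], [2.1, 0.6], [-0.6, -1.2]]
[ 0.49529627  0.29811249 -0.03365673] [[3.0, -1.3], [-5.1, -0.8], [2.4, -0.0], [-0.6, 1.8]] [-73.04775644 -41.53056038]
```

View pics/w1c.png

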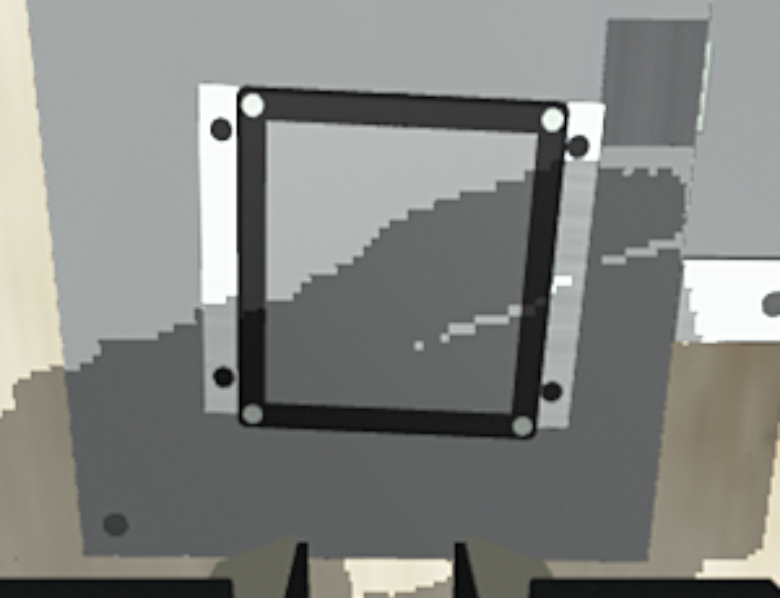

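>>> {"name": "send_rows", "arguments": {"motion": [[[0, 0.025, 0, 0.3], [0, 0.047, 0, 0.3], [0, 0.047, 0, 0.3]]]}}

```text
time: 2.3
tool_pos: [0.4892, 0.2321, 0.0554]
tool_rot: [-1.578, -0.002, -1.589]
contact_force: [-0.3, -0.1, -0.5]
opening: 0.0303
```

```bash
python3 -c "
from h import *
plan(-74,-52,32,-np.pi/2)
"
```

```text
t 2.3 now nest [ -77.7 -107.7] tip 30.4 F [-0.3 -0.1 -0.5] open 0.0303
shift mm [-55.7  -1.8   3.9] twist 0.2 yaw now rel -1.568 j6 0.32
```

>>> {"name": "send_rows", "arguments": {"motion": [[[-0.01, -0.001, 0, 0.2], [-0.018, -0.002, 0.002, 0.2], [-0.024, -0.002, 0.003, 0.2], [-0.03, -0.002, 0.003, 0.2], [-0.036, -0.002, 0.003, 0.2], [-0.042, -0.002, 0.003, 0.2], [-0.047, -0.002, 0.003, 0.2], [-0.052, -0.002, 0.003, 0.2]]]}}

```text
time: 3.1
tool_pos: [0.4936, 0.2842, 0.0579]
tool_rot: [-1.577, -0.003, -1.592]
contact_force: [-0.8, -5.0, 4.2]
opening: 0.0302
```

```bash
python3 -c "
from h import *
import cv2
plan(-74,-45.5,32,-np.pi/2)
c=read_camera('wrist'); cv2.imwrite('pics/w2.png',c['frame'][:,:,::-1])
"
```

```text
t 3.1 now nest [-74.4 -55.5] tip 32.9 F [-0.8 -5.   4.2] open 0.0302
shift mm [-10.    0.9   0.4] twist -0.0 yaw now rel -1.571 j6 0.41
```

View pics/w2.png

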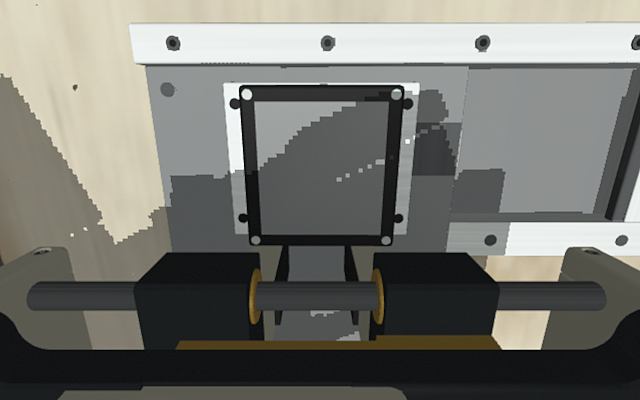

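>>> {"name": "send_rows", "arguments": {"motion": [[[-0.003, 0.001, 0, 0], [-0.006, 0.001, 0, 0], [-0.009, 0.001, 0, 0], [-0.011, 0.001, 0, 0], [-0.012, 0.001, 0, 0]]]}}

```text
time: 3.65
tool_pos: [0.4939, 0.2924, 0.0572]
tool_rot: [-1.578, -0.01, -1.591]
contact_force: [-0.4, -29.2, 12.4]
opening: 0.0303
```

```bash
python3 -c "
from h import *
import cv2
plan(-74,-45.5,32,-np.pi/2)
c=read_camera('wrist'); cv2.imwrite('pics/w3.png',c['frame'][:,:,::-1])
"
```

```text
t 3.65 now nest [-74.4 -47.3] tip 32.2 F [ -0.4 -29.2  12.4] open 0.0303
shift mm [-1.8  0.2  0.4] twist 0.1 yaw now rel -1.57 j6 0.43
```

View pics/w3.png

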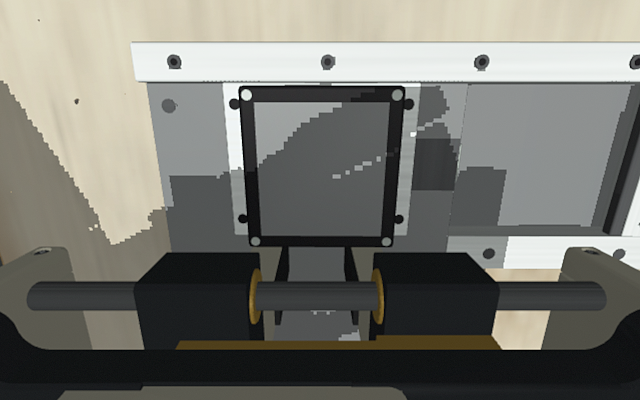

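>>> {"name": "send_rows", "arguments": {"motion": [[[0.015, 0, 0, 0], [0.025, -0.03, 0, 0], [0.025, -0.06, 0, 0]]]}}

```text
time: 4.0
tool_pos: [0.4931, 0.267, 0.1172]
tool_rot: [-1.581, -0.01, -1.592]
contact_force: [-0.4, 0.4, 0.8]
opening: 0.0303
```

```bash
python3 -c "
from h import *
import cv2
plan(-145,1,92,-np.pi)
print(n2w(-145,1))
c=read_camera('wrist'); cv2.imwrite('pics/w4.png',c['frame'][:,:,::-1])
"
```

```text
t 4.0 now nest [-74.5 -72.7] tip 92.2 F [-0.4  0.4  0.8] open 0.0303
shift mm [-73.7   0.2 -70.5] twist 90.0 yaw now rel -1.571 j6 0.39
[0.42425297 0.34214456]
```

View pics/w4.png

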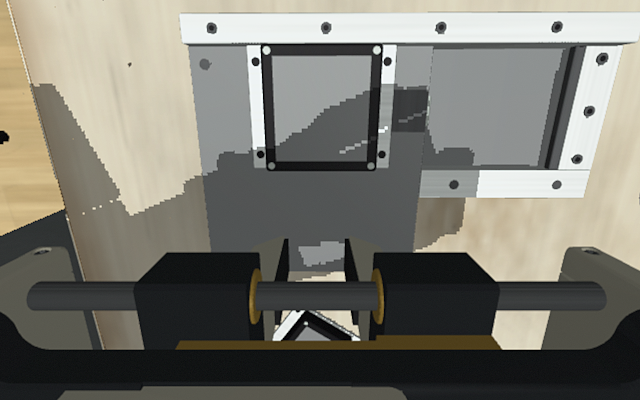

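>>> {"name": "send_rows", "arguments": {"motion": [[[-0.0, 0, -0.015, 8.5], [-0.0, 0, -0.03, 17], [-0.01, 0, -0.05, 25.5], [-0.02, 0, -0.07, 34], [-0.03, 0, -0.07, 42.5], [-0.045, 0, -0.07, 51], [-0.06, 0, -0.07, 59.5], [-0.073, 0, -0.07, 68]]]}}

```text
time: 4.85
tool_pos: [0.4273, 0.3444, 0.1224]
tool_rot: [-1.567, -0.003, -2.785]
contact_force: [0.2, -0.6, 0.1]
opening: 0.0303
```

```bash
python3 -c "
from h import *
plan(-145,1,60,-np.pi)
"
```

```text
t 4.85 now nest [-142.1    3.4] tip 97.4 F [ 0.2 -0.6  0.1] open 0.0303
shift mm [ 3.5 37.4  0.9] twist 21.7 yaw now rel -2.764 j6 1.76
```

>>> {"name": "send_rows", "arguments": {"motion": [[[0.003, 0.01, 0.001, 8], [0.003, 0.03, 0.001, 16], [0.003, 0.037, 0.001, 21.7], [0.003, 0.037, 0.001, 21.7]]]}}

```text
time: 5.25
tool_pos: [0.4238, 0.3423, 0.0841]
tool_rot: [-1.565, -0.004, 3.119]
contact_force: [-0.2, 0.8, 0.6]
opening: 0.0302
```

```bash
python3 -c "
from h import *
import cv2
plan(-130,0,32,-np.pi)
c=read_camera('wrist'); cv2.imwrite('pics/w5.png',c['frame'][:,:,::-1])
"
```

```text
t 5.25 now nest [-145.4    1.1] tip 59.1 F [-0.2  0.8  0.6] open 0.0302
shift mm [-15.5  27.    1. ] twist -0.1 yaw now rel 3.14 j6 2.14
```

View pics/w5.png

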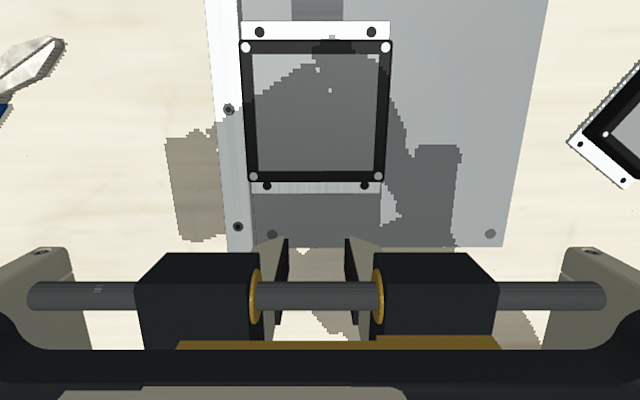

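>>> {"name": "send_rows", "arguments": {"motion": [[[0, 0.014, 0, 0], [0, 0.028, 0, 0], [-0.008, 0.028, 0, 0], [-0.016, 0.028, 0, 0], [-0.022, 0.028, 0, 0], [-0.028, 0.028, 0, 0], [-0.034, 0.028, -0.0, 0], [-0.04, 0.028, -0.0, 0]]]}}

```text
time: 6.1
tool_pos: [0.4639, 0.3416, 0.0573]
tool_rot: [-1.566, -0.004, 3.122]
contact_force: [-4.9, -0.5, 3.1]
opening: 0.0302
```

```bash
python3 -c "
from h import *
import cv2
plan(-60,2,32,-np.pi)
c=read_camera('wrist'); cv2.imwrite('pics/w6.png',c['frame'][:,:,::-1])
"
```

```text
t 6.1 now nest [-105.3    1.3] tip 32.3 F [-4.9 -0.5  3.1] open 0.0302
shift mm [-45.3   0.1  -0.7] twist 0.1 yaw now rel 3.143 j6 2.09
```

View pics/w6.png

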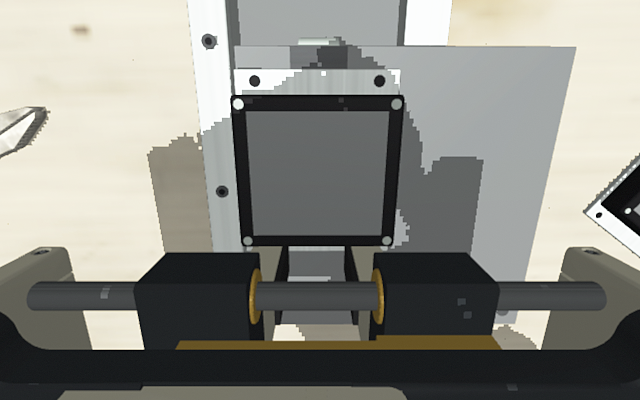

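>>> {"name": "send_rows", "arguments": {"motion": [[[-0.007, 0, 0, 0], [-0.014, 0, 0, 0], [-0.02, 0, -0.0005, 0], [-0.026, 0, -0.001, 0], [-0.032, 0, -0.001, 0], [-0.038, 0, -0.001, 0], [-0.042, 0, -0.001, 0], [-0.045, 0, -0.001, 0]]]}}

```text
time: 6.95
tool_pos: [0.509, 0.3411, 0.0573]
tool_rot: [-1.565, -0.006, 3.122]
contact_force: [-9.0, -2.4, 6.9]
opening: 0.0303
```

```bash
python3 -c "
from h import *
import cv2
plan(-20,2,32,-np.pi)
c=read_camera('wrist'); cv2.imwrite('pics/w7.png',c['frame'][:,:,::-1])
c=read_camera('side'); cv2.imwrite('pics/s7.png',cv2.resize(c['frame'][130:280,200:400,::-1],None,fx=4,fy=4))
"
```

```text
t 6.95 now nest [-60.2   1.8] tip 32.3 F [-9.  -2.4  6.9] open 0.0303
shift mm [-40.2   0.1  -0.2] twist 0.1 yaw now rel 3.143 j6 2.06
```

View pics/w7.png

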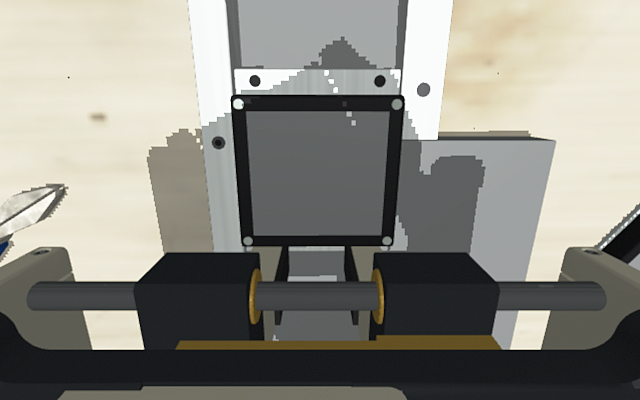

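View pics/s7.png

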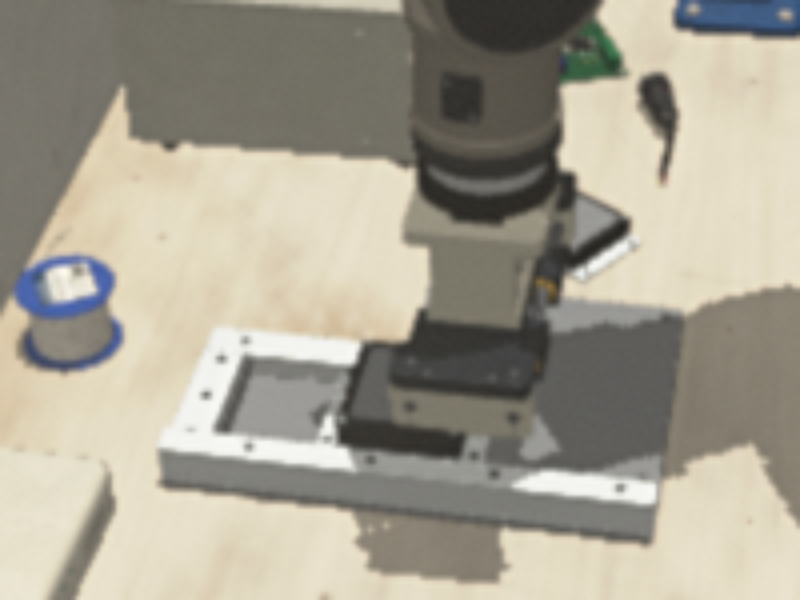

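>>> {"name": "send_rows", "arguments": {"motion": [[[-0.006, 0, 0, 0], [-0.011, 0, 0, 0], [-0.016, 0, 0, 0], [-0.021, 0, 0, 0], [-0.026, 0, 0, 0], [-0.031, 0, 0, 0], [-0.035, 0, 0, 0], [-0.038, 0, 0, 0]]]}}

```text
time: 7.85
tool_pos: [0.5484, 0.3405, 0.0573]
tool_rot: [-1.565, -0.004, 3.122]
contact_force: [-2.2, 0.5, 1.8]
opening: 0.0303
```

```bash
python3 -c "
from h import *
import cv2
plan(-8,2,32,-np.pi)
c=read_camera('wrist'); cv2.imwrite('pics/w8.png',c['frame'][:,:,::-1])
c=read_camera('side'); cv2.imwrite('pics/s8.png',cv2.resize(c['frame'][130:280,200:400,::-1],None,fx=4,fy=4))
"
```

```text
t 7.85 now nest [-20.8   1.9] tip 32.3 F [-2.2  0.5  1.8] open 0.0303
shift mm [-12.8   0.2  -0. ] twist 0.1 yaw now rel 3.143 j6 2.03
```

View pics/w8.png

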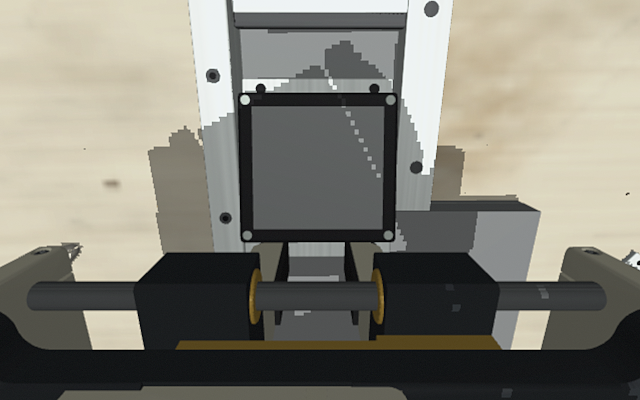

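View pics/s8.png

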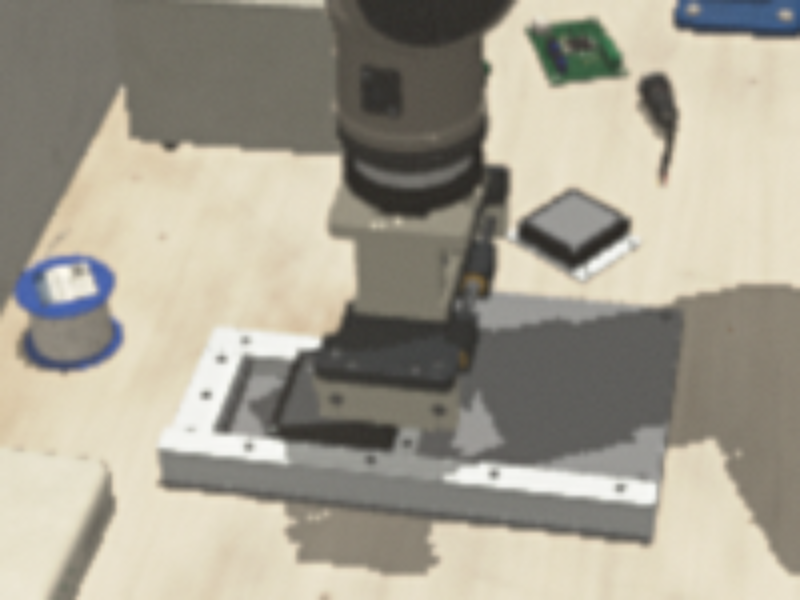

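>>> {"name": "send_rows", "arguments": {"motion": [[[-0.004, 0, 0, 0], [-0.008, 0, 0, 0], [-0.012, 0, 0, 0], [-0.016, 0, 0, 0], [-0.019, 0, 0, 0]]]}}

```text
time: 8.45
tool_pos: [0.568, 0.34, 0.0569]
tool_rot: [-1.565, -0.003, 3.121]
contact_force: [-0.9, 0.2, -1.3]
opening: 0.0305
```

```bash
python3 -c "
from h import *
import cv2
plan(3,2,32,-np.pi)
c=read_camera('wrist'); cv2.imwrite('pics/w9.png',c['frame'][:,:,::-1])
c=read_camera('side'); cv2.imwrite('pics/s9.png',cv2.resize(c['frame'][130:280,200:400,::-1],None,fx=4,fy=4))
"
```

```text
t 8.45 now nest [-1.3  1.8] tip 31.9 F [-0.9  0.2 -1.3] open 0.0305
shift mm [-4.3 -0.1 -0.1] twist 0.1 yaw now rel 3.142 j6 2.02
```

View pics/w9.png

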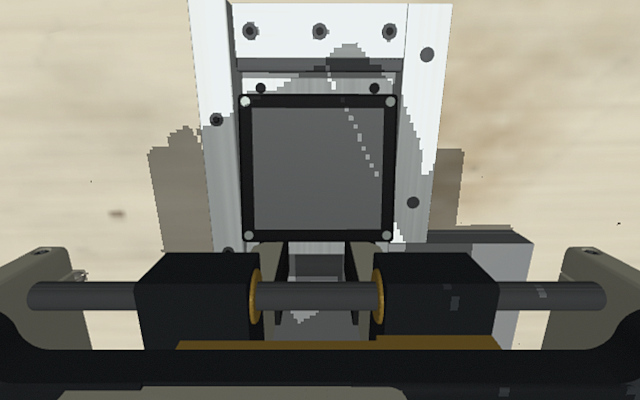

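View pics/s9.png

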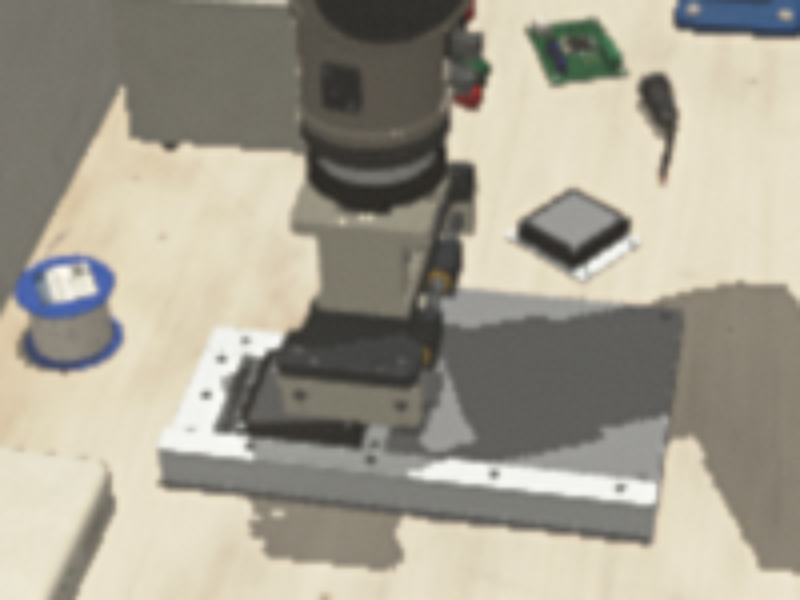

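>>> {"name": "send_rows", "arguments": {"motion": [[[-0.002, 0, 0, 0], [-0.0035, 0, 0, 0], [-0.005, 0, 0, 0], [-0.006, 0, 0, 0]]]}}

```text
time: 8.95
tool_pos: [0.5745, 0.3398, 0.0571]
tool_rot: [-1.566, -0.002, 3.121]
contact_force: [-1.0, 1.0, -0.2]
opening: 0.03
```

```bash
python3 -c "
from h import *
import cv2
plan(3,2,32,-np.pi)
c=read_camera('wrist'); cv2.imwrite('pics/w10.png',cv2.resize(c['frame'][0:270,170:470,::-1],None,fx=2.2,fy=2.2))
"
```

```text
t 8.95 now nest [5.3 1.9] tip 32.1 F [-1.   1.  -0.2] open 0.03
shift mm [ 2.3  0.1 -0.1] twist 0.0 yaw now rel 3.142 j6 2.01
```

View pics/w10.png

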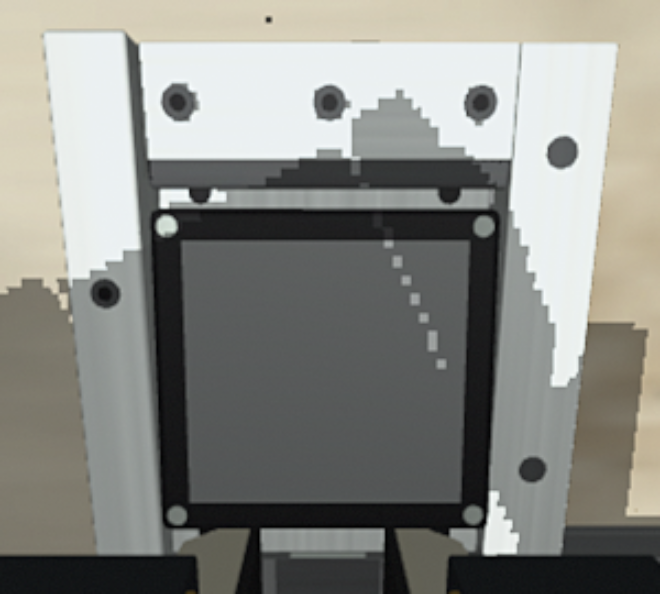

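>>> {"name": "send_rows", "arguments": {"motion": [[[-0.0015, 0, 0, 0], [-0.003, 0, 0, 0], [-0.004, 0, 0, 0], [-0.004, 0, 0, 0]]]}}

```text
time: 9.4
tool_pos: [0.5759, 0.3399, 0.0567]
tool_rot: [-1.564, -0.008, 3.122]
contact_force: [-10.2, 0.3, 4.1]
opening: 0.0303
```

```bash
python3 -c "
from h import *
import cv2
plan(3,2,32,-np.pi)
c=read_camera('wrist'); cv2.imwrite('pics/w11.png',cv2.resize(c['frame'][0:270,170:470,::-1],None,fx=2.2,fy=2.2))
c=read_camera('side'); cv2.imwrite('pics/s11.png',cv2.resize(c['frame'][190:270,220:360,::-1],None,fx=5.5,fy=5.5))
"
```

```text
t 9.4 now nest [6.6 1.9] tip 31.7 F [-10.2   0.3   4.1] open 0.0303
shift mm [ 3.6 -0.3 -0.1] twist 0.1 yaw now rel 3.143 j6 2.01
```

View pics/w11.png

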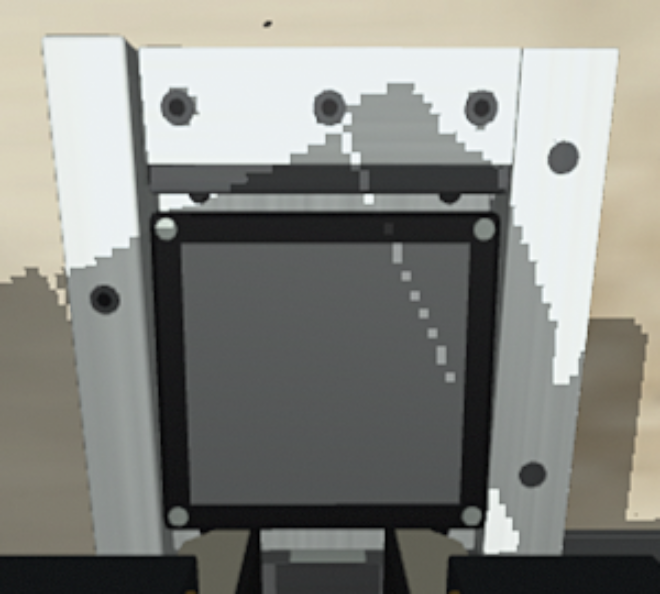

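View pics/s11.png

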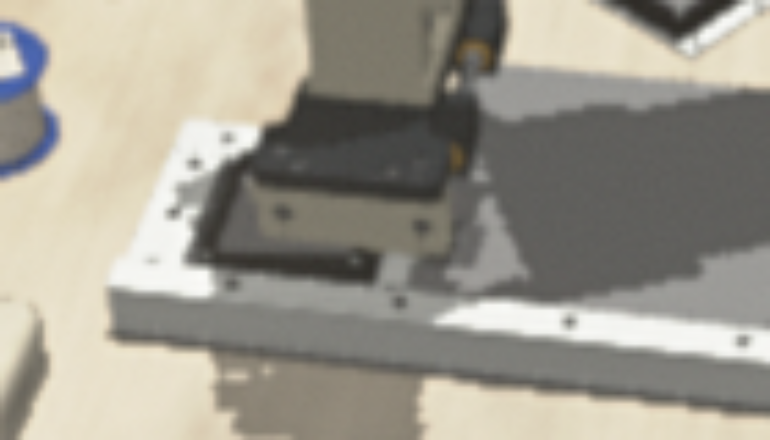

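>>> {"name": "send_rows", "arguments": {"motion": [[[0.005, 0, 0, 0], [0.006, -0.02, 0, 0], [0.0, -0.035, 0, 0], [-0.018, -0.035, 0, 0], [-0.018, -0.03, 0, 0], [-0.018, -0.03, 0, 0]]]}}

```text
time: 10.1
tool_pos: [0.5935, 0.3393, 0.0853]
tool_rot: [-1.564, -0.01, 3.121]
contact_force: [-0.1, -0.9, 0.8]
opening: 0.0304
```

```bash
python3 -c "
from h import *
import cv2
plan(24,0,48,-np.pi)
c=read_camera('wrist'); cv2.imwrite('pics/w12.png',cv2.resize(c['frame'][0:400,120:520,::-1],None,fx=1.5,fy=1.5))
"
```

```text
t 10.1 now nest [24.2  1.7] tip 60.3 F [-0.1 -0.9  0.8] open 0.0304
shift mm [ 0.1 12.3  1.6] twist 0.0 yaw now rel 3.142 j6 2.0
```

View pics/w12.png

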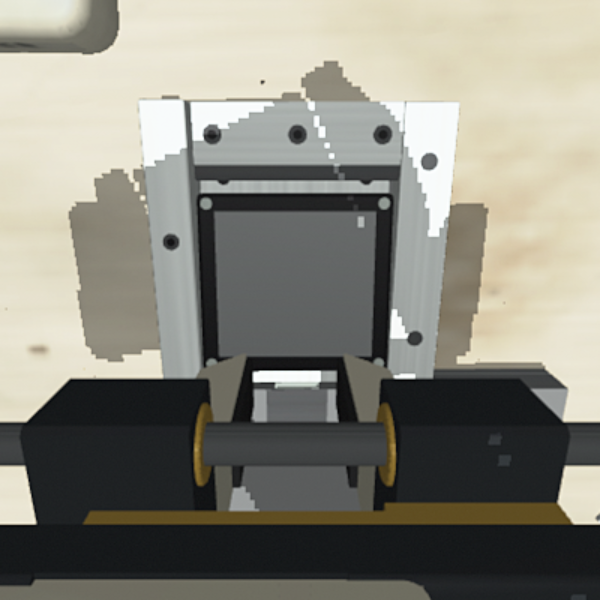

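>>> {"name": "send_rows", "arguments": {"motion": [[[0, 0.008, 0.001, 0], [0, 0.013, 0.001, 0], [0, 0.016, 0.001, 0], [0, 0.018, 0.001, 0]]]}}

```text
time: 10.55
tool_pos: [0.5925, 0.3382, 0.0667]
tool_rot: [-1.563, -0.011, 3.122]
contact_force: [-0.8, -0.3, 0.0]
opening: 0.0299
```

```bash
python3 -c "
from h import *
import cv2
plan(24,0,32,-np.pi)
"
```

```text
t 10.55 now nest [23.3  0.6] tip 41.7 F [-0.8 -0.3  0. ] open 0.0299
shift mm [-0.8  9.7  0.5] twist 0.1 yaw now rel 3.143 j6 2.0
```

>>> {"name": "send_rows", "arguments": {"motion": [[[0, 0.002, 0, 0], [0, 0.004, 0, 0], [0, 0.006, 0, 0], [0, 0.008, 0, 0]]]}}

```text
time: 10.95
tool_pos: [0.5924, 0.3385, 0.0596]
tool_rot: [-1.564, -0.01, 3.122]
contact_force: [0.6, 0.1, -0.2]
opening: 0.0302
```

```bash
python3 -c "
from h import *
import cv2
plan(24,0,32,-np.pi)
"
```

```text
t 10.95 now nest [23.2  0.8] tip 34.6 F [ 0.6  0.1 -0.2] open 0.0302
shift mm [-0.9  2.6  0.8] twist 0.1 yaw now rel 3.143 j6 2.0
```

```bash
python3 -c "
from h import *
import cv2
c=read_camera('wrist'); cv2.imwrite('pics/w13.png',cv2.resize(c['frame'][0:400,120:520,::-1],None,fx=1.5,fy=1.5))
c=read_camera('side'); cv2.imwrite('pics/s13.png',cv2.resize(c['frame'][190:270,220:360,::-1],None,fx=5.5,fy=5.5,interpolation=cv2.INTER_CUBIC))
"
```

```text
(no output)
```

View pics/w13.png

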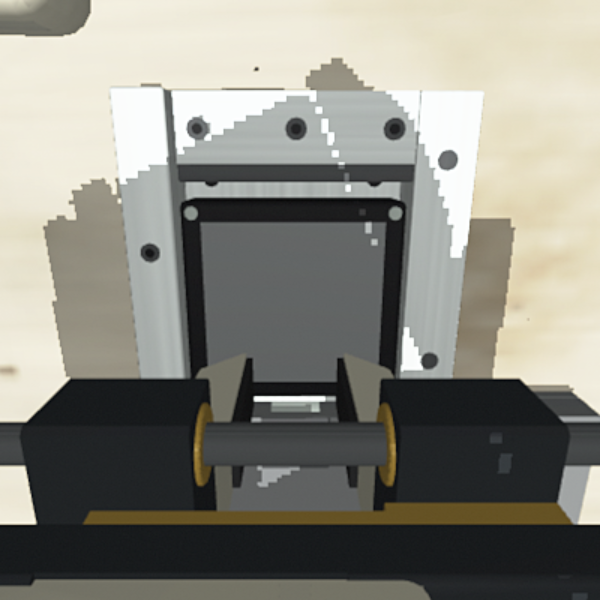

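View pics/s13.png

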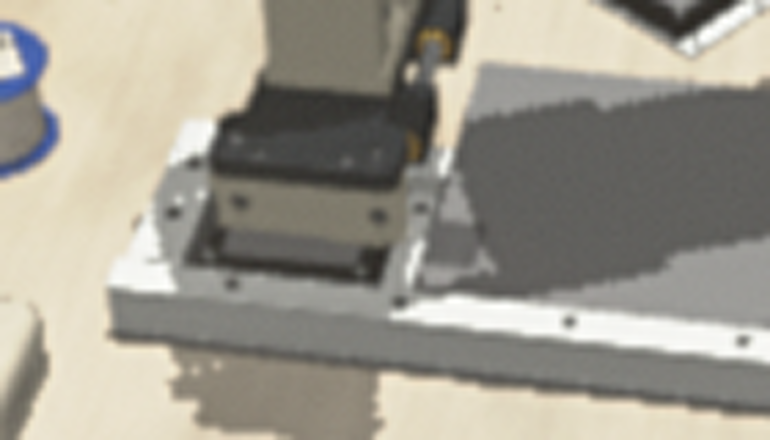

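>>> {"name": "send_rows", "arguments": {"motion": [[[0, 0.001, 0, 0], [0, 0.002, 0, 0], [0, 0.003, 0, 0], [0, 0.004, 0, 0]]]}}

```text
time: 11.45
tool_pos: [0.5925, 0.3384, 0.0562]
tool_rot: [-1.564, -0.01, 3.122]
contact_force: [-5.6, -2.7, 16.6]
opening: 0.0305
```

```bash
python3 -c "
from h import *
plan(24,0,30,-np.pi)
"
```

```text
t 11.45 now nest [23.2  0.8] tip 31.2 F [-5.6 -2.7 16.6] open 0.0305
shift mm [-0.8  1.2  0.8] twist 0.1 yaw now rel 3.143 j6 2.0
```

>>> {"name": "send_rows", "arguments": {"motion": [[[0, 0.002, 0, 0], [0, 0.003, 0, 0], [0, 0.003, 0, 0]]]}}

```text
time: 11.75
tool_pos: [0.5925, 0.3384, 0.0562]
tool_rot: [-1.564, -0.009, 3.122]
contact_force: [-7.7, -3.6, 19.0]
opening: 0.0301
```

```bash
python3 -c "
from h import *
import cv2
plan(24,0,30,-np.pi)
c=read_camera('wrist'); cv2.imwrite('pics/w14.png',cv2.resize(c['frame'][200:350,250:400,::-1],None,fx=4,fy=4))
"
```

```text
t 11.75 now nest [23.3  0.8] tip 31.2 F [-7.7 -3.6 19. ] open 0.0301
shift mm [-0.7  1.2  0.8] twist 0.1 yaw now rel 3.143 j6 2.0
```

View pics/w14.png

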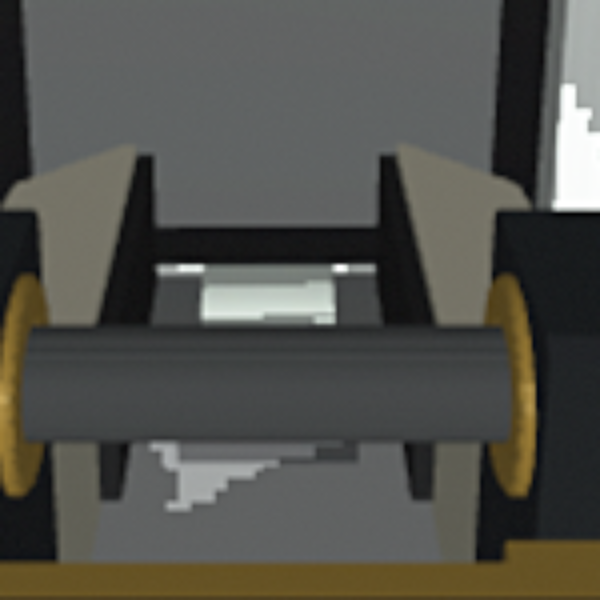

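>>> {"name": "send_rows", "arguments": {"motion": [[[0, 0.003, 0, 0], [0, 0.005, 0, 0], [0, 0.0055, 0, 0], [0, 0.0055, 0, 0]]]}}

```text
time: 12.2
tool_pos: [0.5925, 0.3384, 0.0561]
tool_rot: [-1.565, -0.007, 3.122]
contact_force: [-13.0, -5.6, 31.8]
opening: 0.0301
```

```bash
python3 -c "
from h import *
import cv2
plan(24,0,30,-np.pi)
c=read_camera('wrist'); cv2.imwrite('pics/w15.png',cv2.resize(c['frame'][200:350,250:400,::-1],None,fx=4,fy=4))
"
```

```text
t 12.2 now nest [23.3  0.8] tip 31.1 F [-13.   -5.6  31.8] open 0.0301
shift mm [-0.7  1.1  0.8] twist 0.1 yaw now rel 3.143 j6 2.0
```

View pics/w15.png

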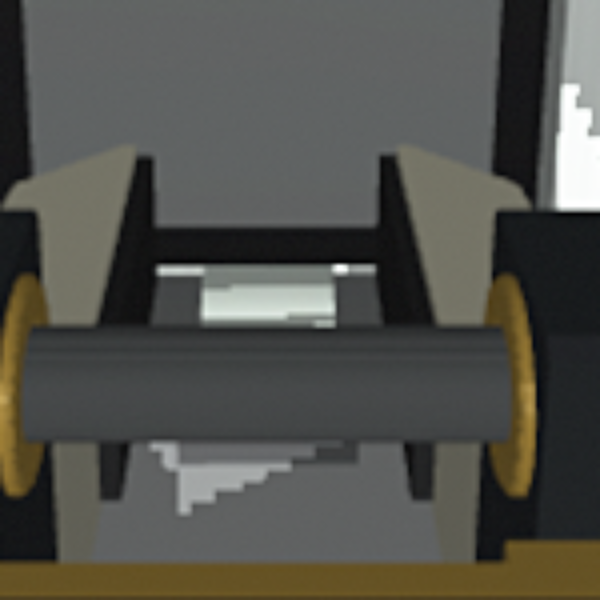

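>>> {"name": "send_rows", "arguments": {"motion": [[[0, -0.005, 0, 0], [0, -0.03, 0, 0], [0.03, -0.06, 0, 0], [0.07, -0.09, 0, 0], [0.11, -0.11, 0, 0], [0.15, -0.12, 0, 0], [0.15, -0.12, 0, 0]]]}}

```text
time: 12.95
tool_pos: [0.4398, 0.3425, 0.179]
tool_rot: [-1.565, -0.007, 3.125]
contact_force: [1.2, -0.0, -0.9]
opening: 0.03
```

```bash
python3 -c "
from h import *
import cv2
plan(24,0,30,-np.pi)
for n in('wrist','side','top'):
  c=read_camera(n); cv2.imwrite(f'pics/{n}16.png',c['frame'][:,:,::-1])
c=cv2.imread('pics/side16.png'); cv2.imwrite('pics/s16.png',cv2.resize(c[190:270,220:360],None,fx=5.5,fy=5.5,interpolation=cv2.INTER_CUBIC))
"
```

```text
t 12.95 now nest [-129.4    1.7] tip 154.0 F [ 1.2 -0.  -0.9] open 0.03
shift mm [-154.4  122.8    1.7] twist 0.2 yaw now rel 3.146 j6 2.11
```

View pics/wrist16.png

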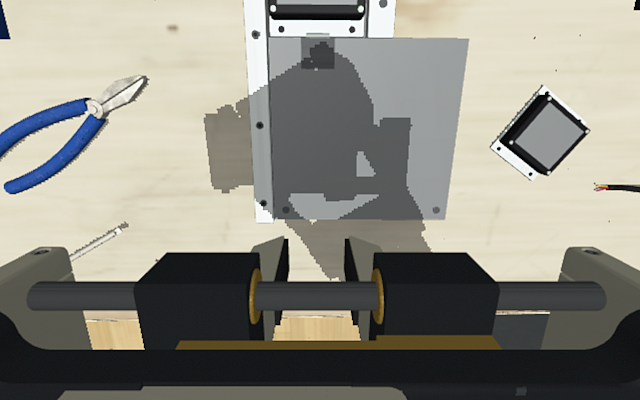

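View pics/s16.png

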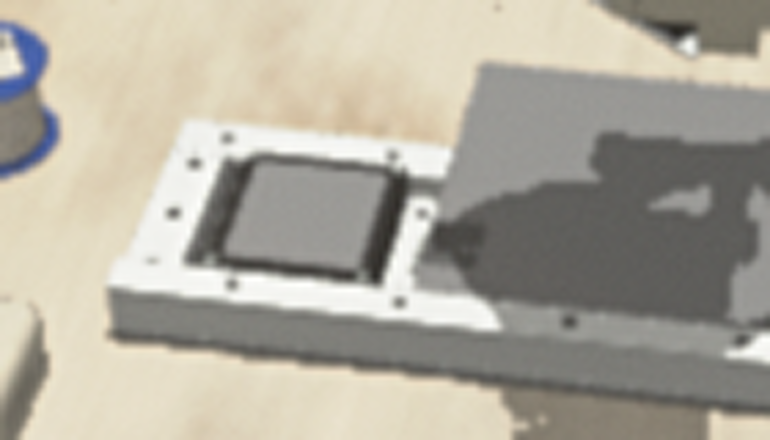

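View pics/top16.png

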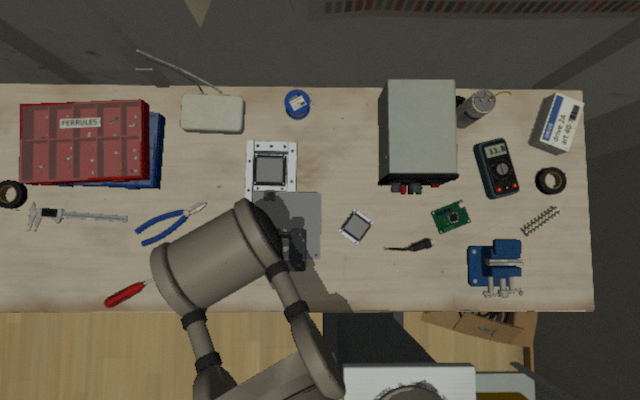

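>>> {"name": "send_rows", "arguments": {"motion": [[[-0.03, 0, 0, 0], [-0.06, 0, 0, 0], [-0.07, 0, 0, 0], [-0.07, 0, 0, 0]]]}}

```text
time: 13.5
tool_pos: [0.5157, 0.34, 0.1753]
tool_rot: [-1.564, -0.007, 3.12]
contact_force: [-0.2, -0.6, -0.9]
opening: 0.0303
```

```bash
python3 -c "
from h import *
import cv2
plan(24,0,30,-np.pi)
c=read_camera('wrist'); cv2.imwrite('pics/wrist17.png',c['frame'][:,:,::-1])
np.savez('w17',**c)
c=cv2.imread('pics/wrist17.png'); cv2.imwrite('pics/w17c.png',cv2.resize(c[0:150,220:420],None,fx=4,fy=4,interpolation=cv2.INTER_CUBIC))
"
```

```text
t 13.5 now nest [-53.5   0.8] tip 150.3 F [-0.2 -0.6 -0.9] open 0.0303
shift mm [-78.4 119.7  -0. ] twist -0.0 yaw now rel 3.141 j6 2.05
```

View pics/w17c.png

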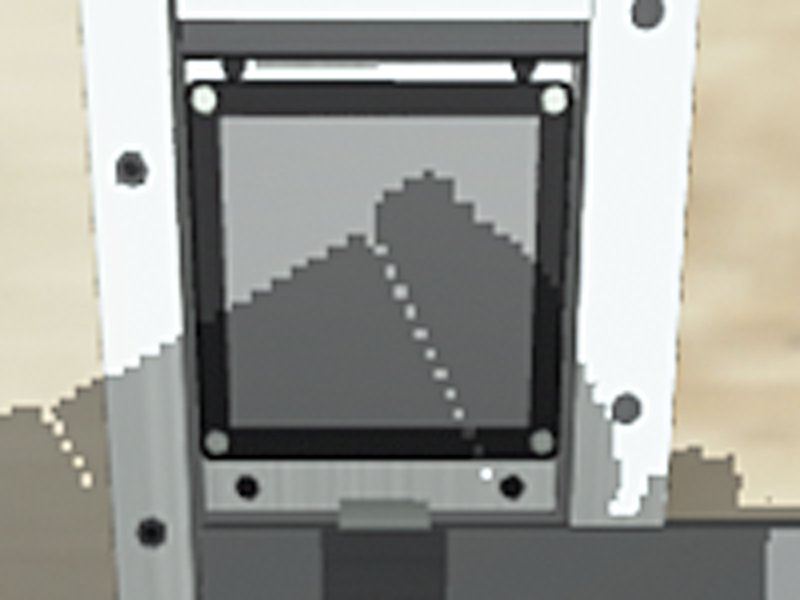

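Run:
```python
from h import *
w=dict(np.load('w17.npz')); w={k:(v if v.ndim else float(v)) for k,v in w.items()}
cw=lambda a:np.array(a)/4+[220,0]-0.4
# nest refs near the pocket
P=[(0,-41,22),(0,-62,22),(0,41,22),(92.5,-41,21),(92.5,41,21)]
u=cw([(570,523),(664,525),(196,520),(587,52),(180,52)])
q,r=fit([(w,P,u)],Q);print("nest",q,np.round(r,1).tolist())
# module unknown x,y,yaw,pitch,roll,z in nest frame
H=np.array([(-36,38,25),(-36,-38,25),(36,38,25),(36,-38,25),(-48,40,5),(-48,-40,5)],float)
uh=cw([(205,457),(555,456),(187,85),(572,87),(207,513),(557,513)])
def f(p):
    R=Ro.from_euler('zy',[p[2],p[4]]).as_matrix(); X=H@R.T+[p[0],p[1],p[3]]
    return (proj(w,T(q,X))-uh).ravel()
s=least_squares(f,[49,0,0,6,0]); print("module in nest x,y,yaw,z,pitch",np.round(s.x,3),np.round(s.fun,1))
```

```text
nest [ 0.56936195  0.33826881 -0.02309578] [[-0.3, 0.2], [-0.1, -0.2], [0.3, 0.8], [0.5, -0.1], [-0.4, -0.6]]
module in nest x,y,yaw,z,pitch [ 4.875e+01  6.430e-01  4.000e-03 -5.100e-01  5.600e-02] [-0.5  0.2  0.9  0.4  0.7 -0.  -0.5 -0.5  0.2  0.  -0.9 -0.1]
```

Run:
```python
import cv2
from h import *
from cell import read_camera
w=dict(np.load('w17.npz')); w={k:(v if v.ndim else float(v)) for k,v in w.items()}
cw=lambda a:np.array(a)/4+[220,0]-0.4
q=np.array([ 0.56936,0.33827,-0.0231])
H=np.array([(-36,38,25),(-36,-38,25),(36,38,25),(36,-38,25),(-48,40,5),(-48,-40,5)],float)
uh=cw([(205,457),(555,456),(187,85),(572,87),(207,513),(557,513)])
def F(p,z,pi):
    R=Ro.from_euler('zy',[p[2],pi]).as_matrix(); X=H@R.T+[p[0],p[1],z]
    return (proj(w,T(q,X))-uh).ravel()
for z,pi in((6,0),(6,.03),(6,-.03),(6,.06),(8,.04),(8,-.04)):
    s=least_squares(F,[49,0,0],args=(z,pi)); print(z,pi,np.round(s.x,2),round(2*s.cost,2))
c=read_camera('side');cv2.imwrite('pics/s18.png',cv2.resize(c['frame'][205:250,240:310,::-1],None,fx=11,fy=11,interpolation=cv2.INTER_CUBIC))
qs=np.array([0.568226,0.336165,-0.026066]) # nest as side cam sees it
for z,pi in((6,0),(8,-.045),(8,.045)):
    X=H@Ro.from_euler('y',pi).as_matrix().T+[49.2,.6,z]
    print(np.round((proj(c,T(qs,X))-[240,205]+.5)*11).tolist())
```

```text
6 0 [49.2   0.65  0.  ] 16.94
6 0.03 [48.75  0.65  0.  ] 16.57
6 -0.03 [49.65  0.65  0.  ] 18.33
6 0.06 [48.3   0.65  0.  ] 17.11
8 0.04 [48.47  0.66  0.  ] 26.69
8 -0.04 [49.66  0.66  0.  ] 27.41
[[530.0, 401.0], [608.0, 164.0], [191.0, 362.0], [285.0, 129.0], [589.0, 485.0], [667.0, 233.0]]
[[535.0, 400.0], [613.0, 163.0], [195.0, 350.0], [289.0, 116.0], [590.0, 486.0], [668.0, 234.0]]
[[523.0, 387.0], [602.0, 150.0], [185.0, 360.0], [280.0, 127.0], [587.0, 470.0], [665.0, 219.0]]
```

View pics/s18.png

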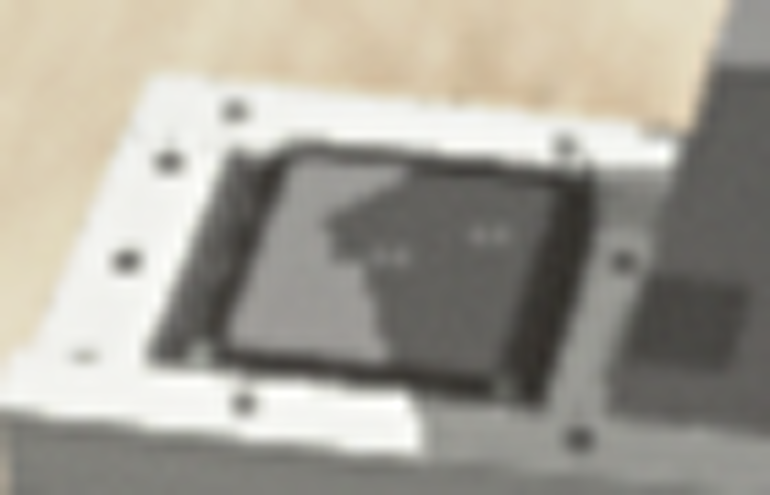

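```bash
python3 -c "
from cell import hand_in
print(hand_in())"
```

```text
the job is handed in; nothing more can be done
None
```

The module is in the pocket with the latch out over its rear ear. I handed the job in at about 13.6 s of the 48 s; no verdict came back.

**What I did:** I pushed the module sideways against the fence with two fingers, then slid it forward from behind. Its nose tipped down and the front ear ran under the keeper bar to the end wall, where I felt about 10 N. Then I pressed on the rear of the housing top, reaching 32 N, and backed the arm off.

**Last checks:**
- **Position:** from the wrist camera, the module's origin is at x 49.2 mm and y 0.65 mm in the nest's frame, against a seat at 49.25 and 0. It is square to within a few milliradians.
- **Height:** the fingers stopped hard on the housing top at 31 mm, which is the seated height.
- **Latch:** it shows about 5 mm out over the rear ear, so fully sprung.
- **Flatness:** the side view matches a flat module and not one tilted by 0.045 rad.
- **Bystanders:** by eye in the top view, the plug, board and pliers had not moved; I did not measure them.

**One check that disagreed:** a wrist-camera fit with height and tilt left free gave an impossible height (below the pocket floor) and 0.056 rad of pitch. A single view barely constrains those two, so I relied on the side view and the press contact instead.

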